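Sweep the round foot pads through the tray's gate

TASK

Clear the counting tray of its three round steel foot pads: with the fingertips push them along the tray floor, one after another, through the narrow gate in the tray's wall so that each drops into the slot behind it. Only push them, do not pick them up, and leave the square pad and the stamp standing in the tray, and everything on the table, where they are.

Things in the scene. Friction and masses are not known exactly. Their poses are not given: they have to be found in the camera images.
- tray: fixed pale wooden counting tray; origin on the table under its work floor, z up, y towards the gate. The floor's top is 70 mm above the table and spans x -115 to 115 mm, y -125 to 100 mm, within rims 6 mm thick that rise 14 mm above it. The rim at y = 100 mm has one gate, 42 mm wide, centred on x = 0
- gate (a point): middle of the gate (tray x 0, y 100 mm), 70 mm above the table, in the plane of the rim's inner face; axes as the tray's. The work floor ends exactly here: a pad pushed until its centre is past this edge tips and falls into the slot
- slot (a point): middle of the slot's bottom (tray x 0, y 125 mm), 6 mm above the table. The slot is a straight open-topped well behind the gate, 42 mm wide, 50 mm long in the tray's y; its walls (the end one and the +x one clear plastic) rise to 84 mm above the table
- pad_a: one of three identical plain round steel foot pads (solid discs) 32 mm across and 12 mm thick, about 70 g, lying flat on the tray floor with a small dark dot in its top; origin at its centre (6 mm above the tray floor at the start)
- pad_b: one of three identical plain round steel foot pads (solid discs) 32 mm across and 12 mm thick, about 70 g, lying flat on the tray floor with a small dark dot in its top; origin at its centre (6 mm above the tray floor at the start)
- pad_c: one of three identical plain round steel foot pads (solid discs) 32 mm across and 12 mm thick, about 70 g, lying flat on the tray floor with a small dark dot in its top; origin at its centre (6 mm above the tray floor at the start)
- square_pad: plain square steel pad 32 x 32 x 12 mm lying flat on the tray floor beside the gate; origin at its centre; to be left where it is
- stamp: rubber stamp standing on the tray floor beside the gate: black base 34 x 26 x 14 mm, turned wooden handle 22 mm across, 48 mm tall in all; origin at the centre of its underside; to be left where it is
- mug: white mug on the table, 80 mm across, 90 mm tall; origin under its centre; a bystander
- tape_roll: cardboard-coloured tape roll lying flat on the table, 90 mm across, 45 mm tall; origin under its centre; a bystander
- glue: white glue bottle with a red cap on the table, 44 mm across, 110 mm tall; origin under its centre; a bystander
- stapler: black stapler on the table, 150 mm long along its x, 47 mm tall; origin under its centre; a bystander

How it is judged:
On the way, in this order (a step that is already met when the one before it is completed fails the run):
1. a first round pad has dropped into the slot (((z of pad_a in the frame of tray below 0.055 m and y of pad_a in the frame of tray between 0.098 and 0.152 m and x of pad_a in the frame of tray between -0.023 and 0.023 m) or (z of pad_b in the frame of tray below 0.055 m and y of pad_b in the frame of tray between 0.098 and 0.152 m and x of pad_b in the frame of tray between -0.023 and 0.023 m) or (z of pad_c in the frame of tray below 0.055 m and y of pad_c in the frame of tray between 0.098 and 0.152 m and x of pad_c in the frame of tray between -0.023 and 0.023 m))), for 0.1 s.
2. a second round pad has dropped into the slot ((((z of pad_a in the frame of tray below 0.055 m and y of pad_a in the frame of tray between 0.098 and 0.152 m and x of pad_a in the frame of tray between -0.023 and 0.023 m) and (z of pad_b in the frame of tray below 0.055 m and y of pad_b in the frame of tray between 0.098 and 0.152 m and x of pad_b in the frame of tray between -0.023 and 0.023 m)) or ((z of pad_a in the frame of tray below 0.055 m and y of pad_a in the frame of tray between 0.098 and 0.152 m and x of pad_a in the frame of tray between -0.023 and 0.023 m) and (z of pad_c in the frame of tray below 0.055 m and y of pad_c in the frame of tray between 0.098 and 0.152 m and x of pad_c in the frame of tray between -0.023 and 0.023 m)) or ((z of pad_b in the frame of tray below 0.055 m and y of pad_b in the frame of tray between 0.098 and 0.152 m and x of pad_b in the frame of tray between -0.023 and 0.023 m) and (z of pad_c in the frame of tray below 0.055 m and y of pad_c in the frame of tray between 0.098 and 0.152 m and x of pad_c in the frame of tray between -0.023 and 0.023 m)))), for 0.1 s.
3. the third round pad has dropped into the slot (z of each of pad_a, pad_b, pad_c in the frame of tray below 0.055 m and y of pad_a in the frame of tray between 0.098 and 0.152 m and x of pad_a in the frame of tray between -0.023 and 0.023 m and y of pad_b in the frame of tray between 0.098 and 0.152 m and x of pad_b in the frame of tray between -0.023 and 0.023 m and y of pad_c in the frame of tray between 0.098 and 0.152 m and x of pad_c in the frame of tray between -0.023 and 0.023 m), for 0.1 s.
At the end, for the whole second after the job is handed in: all three round pads lie at rest in the slot behind the gate, each with its centre at least 15 mm below the level of the work floor; the square pad and the stamp are within 15 mm of where they stood, and the mug, tape roll, glue and stapler within 30 mm (all of step 3 and linear speed of each of pad_a, pad_b, pad_c below 0.03 m/s and distance of each of square_pad, stamp from where it was at the start of the episode below 0.015 m and distance of each of mug, tape_roll, glue, stapler from where it was at the start of the episode below 0.03 m); the robot touches nothing.
It fails at once if a round pad was lifted more than 12 mm off the tray floor (height (world z) of any of pad_a, pad_b, pad_c above 0.088 m).
It fails at once if the square pad or the stamp was moved more than 15 mm (distance of any of square_pad, stamp from where it was at the start of the episode above 0.015 m).
It fails at once if something standing on the table was moved more than 30 mm (distance of any of mug, tape_roll, glue, stapler from where it was at the start of the episode above 0.03 m).
It also fails if it takes over 61 s, if anything falls off the work surface, if the arm or the gripper's body presses on something with over 40 N, if the wrist force passes 120 N, or if a joint passes its speed limit or range.

ROBOT

A 7-joint arm with a two-finger parallel gripper is mounted at the origin on the work surface. World frame = base frame: x ahead of the robot, y to its left, z up, the work surface at z = 0. Lengths are in m, angles in rad, forces in N, time in s.
With the tool pointing down it reaches from about 0.4 to 0.85 m from the base axis. Payload 10.4 kg.
Tool frame: the origin (TCP) lies on the centre line of the jaws, within the pads' length; the fingertips stand 14 mm ahead of it and the grasp point (between the pads) lies 5 mm behind it (manip.tip_reach is the distance from the TCP to the fingertips, in m); z points along the fingers, y is the line along which they close (so a half turn about z gives the same grasp; the last joint's range is limited). The gripper opens to 85 mm and grips with 20 to 120 N. Pads are 22 mm wide; open, the fingers measure 114 mm over their backs; the gripper's body (76 mm by 85 mm) begins 54 mm behind the grasp point. The pads swing forward as they close: fully open they stand 13 mm farther back than shut.
Start: joints at [-1.143, 0.332, -0.065, 1.46, 0.022, 1.35, -0.088], TCP at [0.272, 0.563, 0.245] pointing down, gripper open.
Joint ranges: [-2.6, 2.6], [-0.5, 2.12], [-1.47, 1.34], [0.16, 2.42], [-1.27, 4.41], [0.06, 2.06], [-2.6, 2.6]. Speed limits (rad/s): [2.22, 2.22, 2.79, 2.79, 3.14, 3.14, 3.14].

INTERFACE

Orientations are given as a unit quaternion [x, y, z, w].
In Python, from workcell import manip gives the robot as it stands.
- The arm moves only by the shell command python3 -m pendant 'ROWS' [FORCE]. ROWS is JSON, a list of rows, each a list of 7 numbers: the shift along the tool's x, y, z in units of 50 mm (1.0 is 50 mm), then the turn, a rotation vector about the tool's x, y, z in units of 8 degrees (1.0 is 8 degrees), then the opening, from -1 (shut) to 1 (fully open), so that 0 is half open. In form: [[dx, dy, dz, ax, ay, az, jaw], ...]. A call has exactly 10 rows; each row is the pose to reach, as a shift and turn from the pose commanded when the call began, along the tool's axes at that moment; what a row does not reach only later rows make up. A row lasts 1/8 s, in which the tool goes at most 62.5 mm and 10.7 degrees, less where a joint would pass 70% of its speed; a pose out of reach is approached as far as the arm can. A call with a gripper value outside its range is refused whole. The fingers move at their own pace and stop on an object; FORCE is the grip in N (left out, the last holds). Time passes only in rows, so rows that repeat a pose let the fingers close, or fill a call up. It gives the time, the measured TCP pose, the force, the opening and the grip force at its end, in the units of the state.
- manip.get_obs(): the state, without advancing time (a new reading comes with each control period).
- manip.camera(name): name is "side" or "top"; returns (picture, depth): 420x560x3 uint8, red, green, blue; 420x560 float32, m along the optical axis (not along the pixel's ray), 0 where there is no reading.
- manip.get_calibration(name): a dict with "fx", "fy", "cx", "cy" (pixels), "D" ([k1, k2, p1, p2, k3] as OpenCV has them; the pictures are not rectified), "xyz" and "orientation" of the camera in the world. Camera axes: x right, y up, looking along -z (the intrinsics and any distortion apply to the point x, -y, -z); pixel columns grow to the right and rows downward; lengths in m; the calibration is good to about 2 mm. A picture is of the moment at which its call begins. get_calibration takes no time and is no camera call.
- manip.hand_in(): hands the job in; it is judged then, once.
Trained networks look in the newest picture that a camera, given by its name, has taken for a name from the list of things; names that differ only in an ending like _2 or _b are one class to them, and where a whole thing is asked for, a point or a joint stands for the part that bears it (a point fixed in the world has none). Each returns a list of dicts, best first, with "p" (0 to 1); they miss things now and then, are a little off and sometimes report something else, mostly with a low value. They report only what shows in the picture. A call takes as long as a camera call.
- manip.find_in(thing, camera): "box" ([left, top, right, bottom] in pixels, round what is visible of it).
- manip.trace(thing, camera): "pixels" (420x560 bool, what is visible of it) and "box" ([left, top, right, bottom] in pixels, round what is visible of it).
- manip.tip_of(thing, camera): "pixel" ([column, row] in pixels: a listed point, or the origin of a listed thing).
The state is a dict: "clock": time; "joint_pos": joint angles; "joint_velocities": joint speeds; "tau": joint torques, N m; "position": TCP position; "ee_rot": TCP orientation; "ft_force": force on the tool from outside, world axes, zero at the start; "torque": the same for the moment, N m; "grip_width": opening from 0.0 (shut) to 1.0 (fully open); "grasp_force": force on a finger pad.
Only numpy, scipy, OpenCV 4.12 (cv2) and the standard library are available. Lean on these libraries where they do the work, as an engineer would, in place of code of your own. Each camera call takes 0.05 s, during which the arm holds its last target. There are 200 camera calls.

## Working session

There is one attempt and no reset: what is moved stays moved. The work goes in short steps, Python scripts to look and compute and a shell command to move; the robot and the scene stay as the last step left them, time stands still between calls to the robot, and variables do not carry over. Pictures are saved under pics/ and viewed, at most 10 in all, crops included, and the job is handed in when it is done.

```bash
mkdir -p pics; ls; cat > h.py <<'E'
from workcell import manip
import numpy as np, cv2
from scipy.spatial.transform import Rotation as R
def ray(cam,px):
    c=manip.get_calibration(cam)
    K=np.array([[c['fx'],0,c['cx']],[0,c['fy'],c['cy']],[0,0,1]])
    u=cv2.undistortPoints(np.array([[px]],float),K,np.array(c['D'],float))[0,0]
    return np.array(c['xyz']),R.from_quat(c['orientation']).apply([u[0],-u[1],-1])
def onz(cam,px,z):
    o,d=ray(cam,px); return o+d*(z-o[2])/d[2]
E
python3 - <<'E'
from h import *
o=manip.get_obs();print(o['clock'],o['position'],o['ee_rot'],manip.tip_reach)
for c in('top','side'):
    p,d=manip.camera(c);cv2.imwrite(f'pics/{c}0.png',p[:,:,::-1]);print(manip.get_calibration(c))
for t,z in(('pad_a',.082),('square_pad',.082),('stamp',.07),('gate',.07),('slot',.006),('tray',0)):
    for r in manip.tip_of(t,'top'):print(t,r['p'],r['pixel'],onz('top',r['pixel'],z).round(4))
E
```

```text
pics
0.0 [0.27216189 0.56222767 0.24451492] [ 2.23511822e-01  9.74700962e-01 -6.95757655e-04 -1.28613073e-04] 0.014
{'fx': 509.18367053270055, 'fy': 509.18367053270055, 'cx': 281.55316983949086, 'cy': 206.54108234204176, 'D': array([-0.13071406,  0.        ,  0.        ,  0.        ,  0.        ]), 'xyz': array([ 0.30024107, -0.01428651,  1.59462964]), 'orientation': array([-0.05164464,  0.05914529,  0.71236114, -0.69740682])}
{'fx': 451.1706190346166, 'fy': 451.1706190346166, 'cx': 278.55100603692847, 'cy': 205.85253801985047, 'D': array([0.03938534, 0.        , 0.        , 0.        , 0.        ]), 'xyz': array([0.39319684, 0.70378128, 0.95823678]), 'orientation': array([-0.04195485,  0.34277187,  0.93418578, -0.08968926])}
pad_a 0.54 [325.3, 189.8] [ 0.5879 -0.1666  0.082 ]
pad_a 0.48 [304.2, 208.8] [ 0.531 -0.101  0.082]
pad_a 0.45 [323.2, 231.1] [ 0.4624 -0.1559  0.082 ]
square_pad 0.62 [281.8, 234.2] [ 0.4557 -0.0319  0.082 ]
stamp 0.74 [152.5, 180.1] [0.6317 0.3621 0.07  ]
stamp 0.46 [288.3, 182.0] [ 0.6167 -0.0554  0.07  ]
stamp 0.39 [322.9, 230.8] [ 0.4646 -0.1562  0.07  ]
gate 0.67 [273.1, 204.7] [ 0.5473 -0.0077  0.07  ]
gate 0.55 [154.0, 237.3] [0.455  0.3544 0.07  ]
slot 0.97 [261.5, 210.0] [0.5415 0.0295 0.006 ]
tray 0.89 [301.7, 214.2] [ 0.5264 -0.0973  0.    ]
```

```bash
python3 - <<'E'
import cv2
a=cv2.imread('pics/top0.png')
cv2.imwrite('pics/top0c.png',cv2.resize(a[140:290,225:375],None,fx=4,fy=4,interpolation=cv2.INTER_CUBIC))
E
```

```text
(no output)
```

View pics/top0c.png

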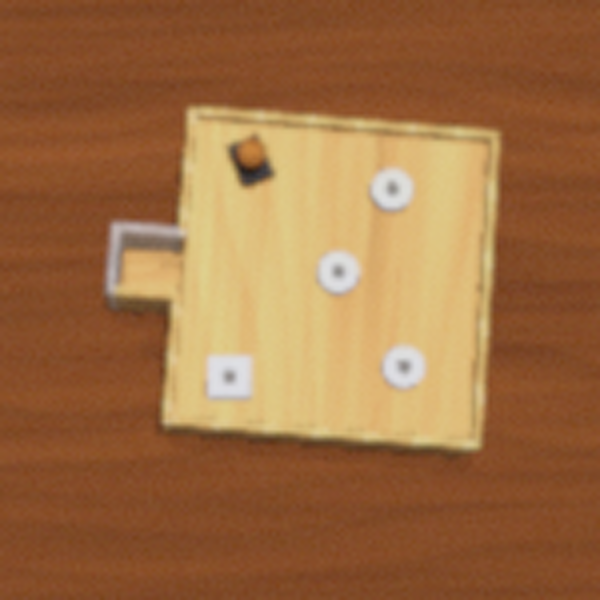

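View pics/side0.png

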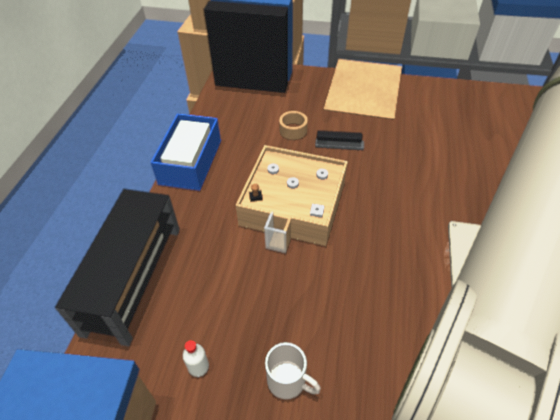

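View pics/top0.png

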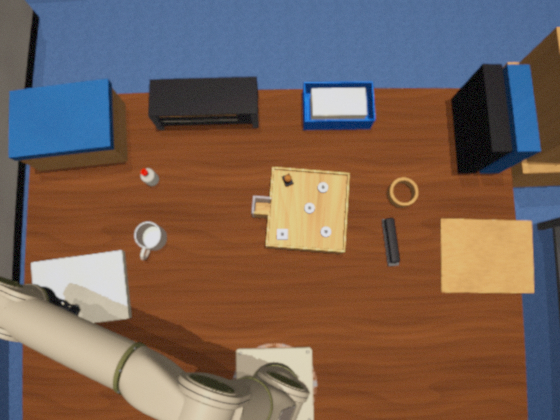

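The top view shows the tray with its gate to the left (world +y). In crop pixels the round pads are at (392,189), (338,271) and (404,366), the square is at (229,376) and the stamp at (250,155). I'll push with a slightly open jaw, so each disc nests between the two fingers.

```bash
cat > m.py <<'E'
from h import *
def pads(p):
    m=(p.min(2)>175).astype(np.uint8); 
    m=cv2.morphologyEx(m,cv2.MORPH_CLOSE,np.ones((5,5)))
    n,l,s,c=cv2.connectedComponentsWithStats(m)
    return [(c[i],s[i,4]) for i in range(1,n) if 40<s[i,4]<300 and 255<c[i][0]<350 and 165<c[i][1]<255]
E
python3 - <<'E'
from m import *
from scipy.optimize import least_squares
im=cv2.imread('pics/top0.png')[:,:,::-1]
f=lambda u,v:((u+.5)/4-.5+225,(v+.5)/4-.5+140)
C=[(190,107),(498,131),(481,448),(164,427)]
W=np.array([onz('top',f(*c),.084)[:2] for c in C])
# image up = world +x, left = +y ; tray y ~ world +y => tray x ~ world +x
T=np.array([(.121,.106),(.121,-.131),(-.121,-.131),(-.121,.106)])
r=lambda q:((np.array([[np.cos(q[2]),-np.sin(q[2])],[np.sin(q[2]),np.cos(q[2])]])@T.T).T+q[:2]-W).ravel()
s=least_squares(r,[.53,-.1,0]);q=s.x;print(q,np.degrees(q[2]),s.fun.round(4))
A=np.array([[np.cos(q[2]),-np.sin(q[2])],[np.sin(q[2]),np.cos(q[2])]])
np.savez('tray.npz',q=q,A=A)
print('gate',A@[0,.1]+q[:2])
for c,a in pads(im):
    w=onz('top',c,.082)[:2];print(c.round(1),a,w.round(4),'tray',((w-q[:2])@A).round(4))
for c in [(250,175),(261,455/1)]: pass
o=manip.get_obs();x=R.from_quat(o['ee_rot']).as_matrix();print(x.round(3))
E
```

```text
[ 0.53194552 -0.09998594 -0.09502552] -5.444561517055659 [-0.0008  0.0011 -0.0002 -0.0006 -0.0003 -0.0006  0.0013  0.0001]
gate [ 5.41433783e-01 -4.37096490e-04]
[322.6 186.7] 81 [ 0.5975 -0.1588] tray [ 0.0708 -0.0524]
[309.2 207.4] 82 [ 0.5348 -0.1162] tray [ 0.0044 -0.0159]
[325.6 231.2] 87 [ 0.4618 -0.163 ] tray [-0.0639 -0.0693]
[282.  233.9] 118 [ 0.4567 -0.0324] tray [-0.0813  0.0601]
[[-0.9    0.436 -0.   ]
 [ 0.436  0.9   -0.   ]
 [-0.    -0.    -1.   ]]
```

```bash
python3 -m pendant '[[-1.09,-1.06,0,0,0,0.9,-0.43],[-2.2,-2.1,0,0,0,1.8,-0.43],[-3.3,-3.2,0,0,0,2.7,-0.43],[-4.35,-4.2,0,0,0,3.6,-0.43],[-5.4,-5.3,0,0,0,4.5,-0.43],[-6.5,-6.3,0,0,0,5.4,-0.43],[-7.6,-7.4,0,0,0,6.3,-0.43],[-8.7,-8.4,0,0,0,7.2,-0.43],[-9.8,-9.5,0,0,0,8.1,-0.43],[-10.88,-10.56,0,0,0,8.7,-0.43]]' 20; cat > w.py <<'E'
from m import *
t=np.load('tray.npz');q,A=t['q'],t['A']
def st():
    o=manip.get_obs();M=R.from_quat(o['ee_rot']).as_matrix()
    print(round(o['clock'],2),'tray',((o['position'][:2]-q[:2])@A).round(4),'z',o['position'][2].round(4),'toolx deg in tray',np.degrees(np.arctan2(*(M[:2,0]@A)[::-1])).round(2),'F',o['ft_force'].round(1),'w',o['grip_width'])
st()
E
python3 w.py
```

```text
clock: 1.65
position: [0.487, -0.0265, 0.2457]
ee_rot: [0.741, 0.672, 0.001, 0.0]
ft_force: [0.9, 1.3, -0.5]
grip_width: 0.286
grasp_force: 0.0
1.65 tray [-0.0518  0.0689] z 0.2457 toolx deg in tray 89.84 F [ 0.9  1.3 -0.5] w 0.2861041689423516
```

```bash
python3 -m pendant '[[-1.0,0.5,0,0,0,0,-0.43],[-2.0,0.9,0,0,0,0,-0.43],[-2.42,1.12,0.5,0,0,0,-0.43],[-2.42,1.12,1.2,0,0,0,-0.43],[-2.42,1.12,1.9,0,0,0,-0.43],[-2.42,1.12,2.4,0,0,0,-0.43],[-2.42,1.12,2.4,0,0,0,-0.43],[-2.42,1.12,2.4,0,0,0,-0.43],[-2.42,1.12,2.4,0,0,0,-0.43],[-2.42,1.12,2.4,0,0,0,-0.43]]'; python3 w.py; python3 - <<'E'
from m import *
p,_=manip.camera('side');cv2.imwrite('pics/s1.png',cv2.resize(p[140:260,220:380,::-1],None,fx=5,fy=5,interpolation=cv2.INTER_CUBIC))
E
```

```text
clock: 2.9
position: [0.5313, -0.1503, 0.1261]
ee_rot: [0.74, 0.673, 0.001, 0.0]
ft_force: [-0.9, 0.3, -0.3]
grip_width: 0.285
grasp_force: 0.0
2.9 tray [ 0.0041 -0.0501] z 0.1261 toolx deg in tray 90.02 F [-0.9  0.3 -0.3] w 0.2849605791687073
```

View pics/s1.png

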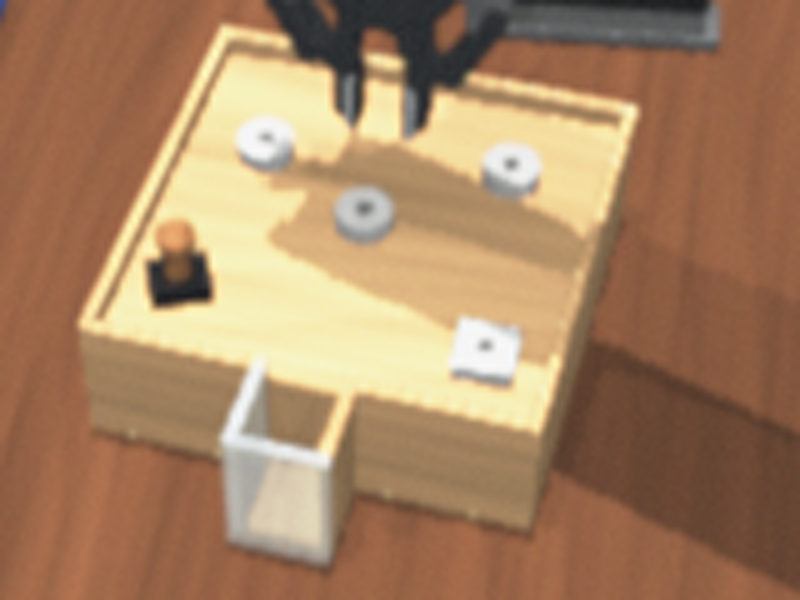

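The side view shows both fingers, at (350,115) and (410,130), straddling the line behind the middle pad at (363,210). I'll cross-check my tray frame against this camera.

```bash
python3 - <<'E'
from w import *
f=lambda u,v:((u+.5)/5-.5+220,(v+.5)/5-.5+140)
for n,px,z in [('a',(266,137),.082),('b',(364,208),.082),('c',(511,163),.082),('sq',(486,345),.082),('gateL top',(262,362),.084),('gateR top',(352,395),.084),('slotendL',(230,438),.084),('slotendR',(333,462),.084),('cornerL',(80,325),.084),('cornerFL',(224,25),.084),('cornerFR',(637,105),.084)]:
    w=onz('side',f(*px),z)[:2];print(n,((w-q[:2])@A).round(4))
E
```

```text
2.95 tray [ 0.004  -0.0501] z 0.1259 toolx deg in tray 90.02 F [-0.3  1.2  0.2] w 0.2842912389792702
a [ 0.0707 -0.0528]
b [ 0.0043 -0.0157]
c [-0.0634 -0.0699]
sq [-0.0808  0.0594]
gateL top [0.0244 0.1029]
gateR top [-0.0249  0.1109]
slotendL [0.0251 0.1533]
slotendR [-0.0274  0.1535]
cornerL [0.1212 0.105 ]
cornerFL [ 0.1203 -0.1315]
cornerFR [-0.1204 -0.1306]
```

```bash
python3 -m pendant '[[0,0,0.4,0,0,0,-0.43],[0,0,0.7,0,0,0,-0.43],[0,0,0.78,0,0,0,-0.43],[0,0,0.78,0,0,0,-0.43],[0.2,0,0.78,0,0,0,-0.43],[0.4,-0.02,0.78,0,0,0,-0.43],[0.6,-0.04,0.78,0,0,0,-0.43],[0.8,-0.05,0.78,0,0,0,-0.43],[1.0,-0.06,0.78,0,0,0,-0.43],[1.2,-0.08,0.78,0,0,0,-0.43]]'; python3 w.py; python3 - <<'E'
from m import *
p,_=manip.camera('side');cv2.imwrite('pics/s2.png',cv2.resize(p[140:260,220:380,::-1],None,fx=5,fy=5,interpolation=cv2.INTER_CUBIC))
E
```

```text
clock: 4.2
position: [0.5326, -0.0895, 0.0864]
ee_rot: [0.74, 0.673, 0.0, 0.0]
ft_force: [0.7, -0.3, 1.2]
grip_width: 0.284
grasp_force: 0.6
4.2 tray [-0.0003  0.0105] z 0.0864 toolx deg in tray 90.02 F [ 0.7 -0.3  1.2] w 0.28428871533157196
```

View pics/s2.png

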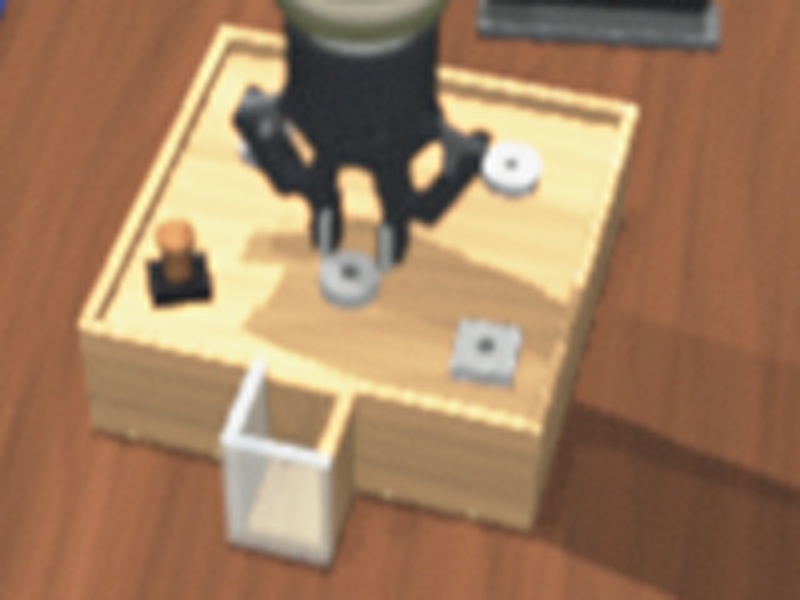

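```bash
python3 - <<'E'
from w import *
f=lambda u,v:((u+.5)/5-.5+220,(v+.5)/5-.5+140)
for n,px,z in [('dot',(350,271),.082),('handletop',(175,230),.118),('base',(180,275),.084),('baseR',(212,295),.07),('knuckle bottom 60',(290,185),.13),('60',(240,105),.15),('120',(258,130),.13)]:
    w=onz('side',f(*px),z)[:2];print(n,((w-q[:2])@A).round(4))
E
```

```text
4.25 tray [-0.0004  0.0121] z 0.0862 toolx deg in tray 90.1 F [-0.3  1.3  0.6] w 0.28574384984510764
dot [-0.0009  0.0298]
handletop [0.0837 0.0584]
base [0.083  0.0585]
baseR [0.067  0.0556]
knuckle bottom 60 [0.033 0.023]
60 [ 0.0683 -0.0063]
120 [ 0.0606 -0.0106]
```

```bash
python3 -m pendant '[[0.2,0,0,0,0,0,-0.43],[0.4,0,0,0,0,0,-0.43],[0.6,0,0,0,0,0,-0.43],[0.8,0,0,0,0,0,-0.43],[1.0,0,0,0,0,0,-0.43],[1.2,0,0,0,0,0,-0.43],[1.35,0,0,0,0,0,-0.43],[1.5,0,0,0,0,0,-0.43],[1.54,0,0,0,0,0,-0.43],[1.54,0,0,0,0,0,-0.43]]'; python3 w.py; python3 - <<'E'
from m import *
p,_=manip.camera('side');cv2.imwrite('pics/s3.png',cv2.resize(p[140:260,220:380,::-1],None,fx=5,fy=5,interpolation=cv2.INTER_CUBIC))
E
```

```text
clock: 5.5
position: [0.5398, -0.0135, 0.0863]
ee_rot: [0.74, 0.673, 0.0, -0.0]
ft_force: [-0.6, 0.7, -0.5]
grip_width: 0.285
grasp_force: 0.0
5.5 tray [-0.0004  0.0869] z 0.0863 toolx deg in tray 90.02 F [-0.6  0.7 -0.5] w 0.2848119532450981
```

View pics/s3.png

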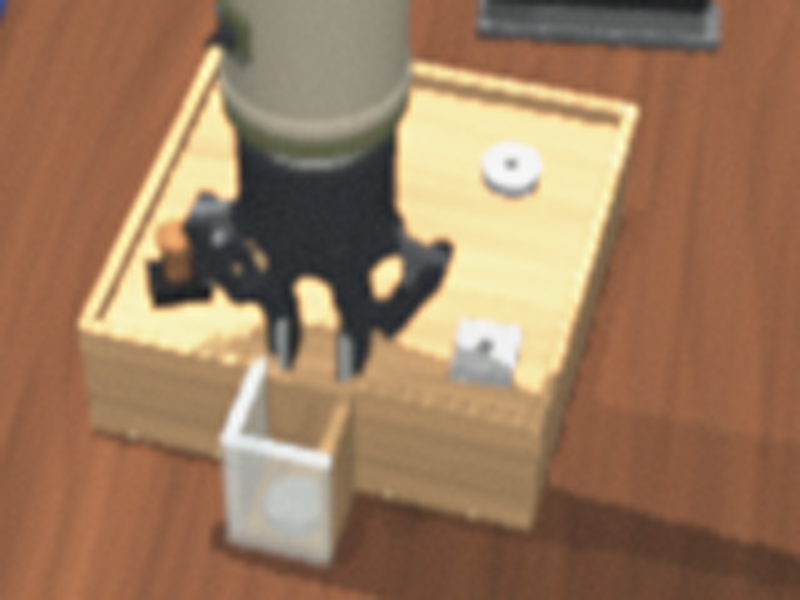

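The first pad lies in the slot, seen through the clear end wall at about (293,502). Next is the pad at tray (0.071,-0.053).

```bash
python3 -m pendant '[[-0.3,0,-0.6,0,0,0,-0.43],[-0.8,0,-1.2,0,0,0,-0.43],[-1.7,0,-1.2,0,0,0,-0.43],[-2.5,0.7,-1.2,0,0,0,-0.43],[-3.2,1.3,-1.2,0,0,0,-0.43],[-3.4,1.42,-1.2,0,0,0,-0.43],[-3.4,1.42,-1.2,0,0,0,-0.43],[-3.4,1.42,-0.5,0,0,0,-0.43],[-3.4,1.42,0,0,0,0,-0.43],[-3.4,1.42,0,0,0,0,-0.43]]'; python3 w.py
```

```text
clock: 6.8
position: [0.5941, -0.1876, 0.0858]
ee_rot: [0.739, 0.673, 0.0, -0.001]
ft_force: [-0.4, 0.9, -0.2]
grip_width: 0.286
grasp_force: 0.0
6.8 tray [ 0.0701 -0.0813] z 0.0858 toolx deg in tray 90.11 F [-0.4  0.9 -0.2] w 0.2855297424741032
```

```bash
python3 -m pendant '[[0.15,0,0,0,0,0,-0.43],[0.27,0,0,0,0,0,-0.43],[0.5,-0.17,0,0,0,0,-0.43],[0.72,-0.35,0,0,0,0,-0.43],[0.94,-0.53,0,0,0,0,-0.43],[1.16,-0.71,0,0,0,0,-0.43],[1.38,-0.89,0,0,0,0,-0.43],[1.6,-1.06,0,0,0,0,-0.43],[1.82,-1.24,0,0,0,0,-0.43],[2.04,-1.41,0,0,0,0,-0.43]]'; python3 w.py; python3 - <<'E'
from m import *
p,_=manip.camera('side');cv2.imwrite('pics/s4.png',cv2.resize(p[140:260,220:380,::-1],None,fx=5,fy=5,interpolation=cv2.INTER_CUBIC))
E
```

```text
clock: 8.05
position: [0.5333, -0.0805, 0.0863]
ee_rot: [0.74, 0.673, 0.0, -0.0]
ft_force: [0.5, -0.2, 0.2]
grip_width: 0.288
grasp_force: 0.4
8.05 tray [-0.0005  0.0196] z 0.0863 toolx deg in tray 90.01 F [ 0.5 -0.2  0.2] w 0.28822218633775676
```

View pics/s4.png

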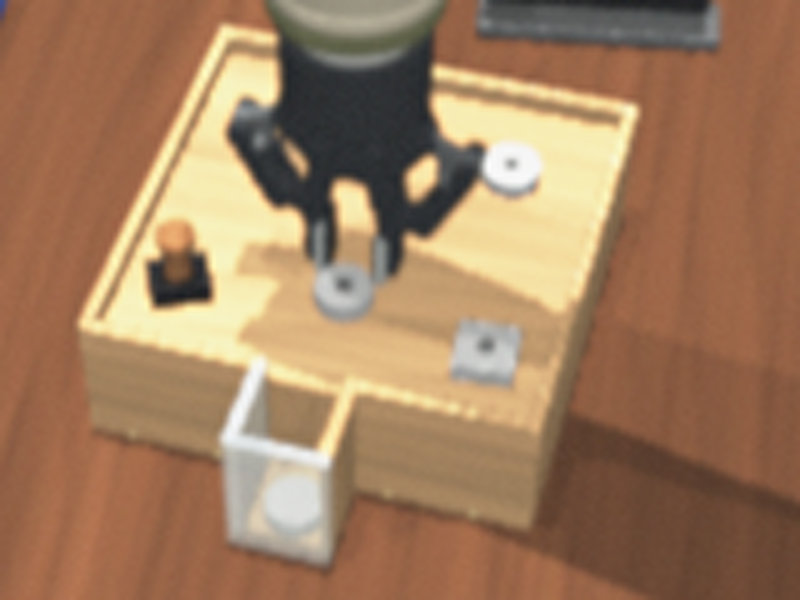

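The second pad is nested between the fingers at (344,285), in line with the gate. Next I push it through.

```bash
python3 -m pendant '[[0.2,0,0,0,0,0,-0.43],[0.4,0,0,0,0,0,-0.43],[0.6,0,0,0,0,0,-0.43],[0.8,0,0,0,0,0,-0.43],[1.0,0,0,0,0,0,-0.43],[1.15,0,0,0,0,0,-0.43],[1.28,0,0,0,0,0,-0.43],[1.36,0,0,0,0,0,-0.43],[1.36,0,0,0,0,0,-0.43],[1.36,0,0,0,0,0,-0.43]]'; python3 w.py; python3 -m pendant '[[-0.3,0,-0.6,0,0,0,-0.43],[-0.8,0,-1.2,0,0,0,-0.43],[-1.7,0,-1.2,0,0,0,-0.43],[-2.6,-0.6,-1.2,0,0,0,-0.43],[-3.4,-1.1,-1.2,0,0,0,-0.43],[-3.71,-1.27,-1.2,0,0,0,-0.43],[-3.71,-1.27,-1.2,0,0,0,-0.43],[-3.71,-1.27,-0.5,0,0,0,-0.43],[-3.71,-1.27,0,0,0,0,-0.43],[-3.71,-1.27,0,0,0,0,-0.43]]'; python3 w.py; python3 - <<'E'
from m import *
p,_=manip.camera('side');cv2.imwrite('pics/s5.png',cv2.resize(p[140:260,220:380,::-1],None,fx=5,fy=5,interpolation=cv2.INTER_CUBIC))
E
```

```text
clock: 9.35
position: [0.5403, -0.0138, 0.0863]
ee_rot: [0.74, 0.673, -0.0, -0.0]
ft_force: [-0.0, 0.2, 0.6]
grip_width: 0.285
grasp_force: 0.0
9.35 tray [0.0001 0.0866] z 0.0863 toolx deg in tray 90.0 F [-0.   0.2  0.6] w 0.28540566624550456
clock: 10.6
position: [0.4609, -0.1907, 0.0855]
ee_rot: [0.739, 0.674, -0.0, -0.0]
ft_force: [0.2, -0.2, 0.8]
grip_width: 0.287
grasp_force: 0.0
10.6 tray [-0.0621 -0.097 ] z 0.0855 toolx deg in tray 90.16 F [ 0.2 -0.2  0.8] w 0.28683194059467015
```

View pics/s5.png

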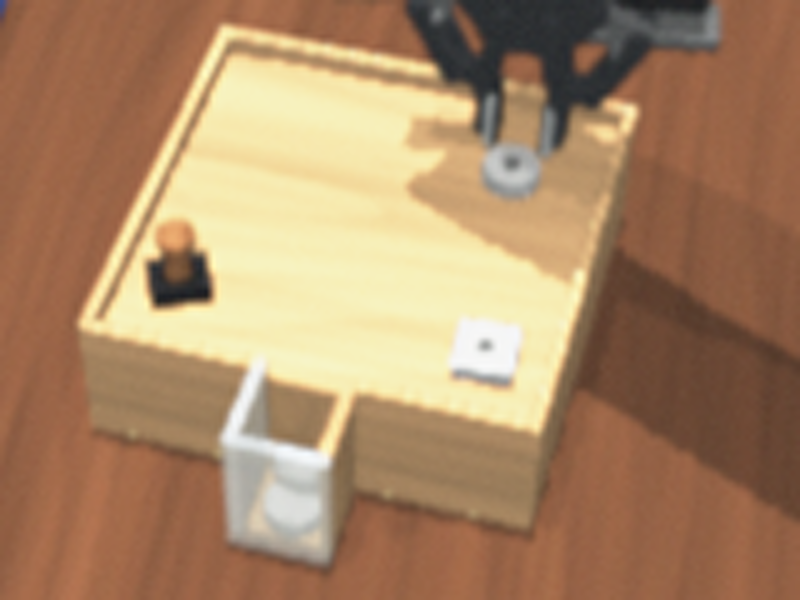

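The second pad is also in the slot, above the first at about (297,472). The fingers are behind the third pad at (511,165).

```bash
python3 -m pendant '[[0.15,0,0,0,0,0,-0.43],[0.28,0,0,0,0,0,-0.43],[0.54,0.16,0,0,0,0,-0.43],[0.8,0.32,0,0,0,0,-0.43],[1.06,0.48,0,0,0,0,-0.43],[1.32,0.64,0,0,0,0,-0.43],[1.58,0.8,0,0,0,0,-0.43],[1.84,0.96,0,0,0,0,-0.43],[2.1,1.12,0,0,0,0,-0.43],[2.36,1.26,0,0,0,0,-0.43]]'; python3 w.py; python3 - <<'E'
from m import *
p,_=manip.camera('side');cv2.imwrite('pics/s6.png',cv2.resize(p[140:260,220:380,::-1],None,fx=5,fy=5,interpolation=cv2.INTER_CUBIC))
E
```

```text
clock: 11.9
position: [0.534, -0.0799, 0.0862]
ee_rot: [0.74, 0.673, -0.0, -0.0]
ft_force: [0.2, -1.3, 0.1]
grip_width: 0.282
grasp_force: 0.4
11.9 tray [0.0001 0.0202] z 0.0862 toolx deg in tray 90.02 F [ 0.2 -1.3  0.1] w 0.28235242670826655
```

View pics/s6.png

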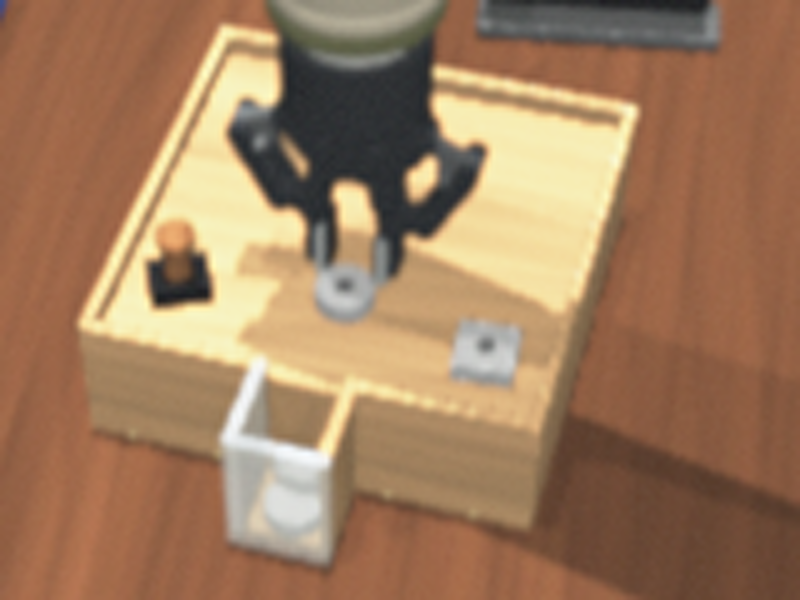

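The third pad is nested at (344,285). I push it through the gate, then lift clear.

```bash
python3 -m pendant '[[0.2,0,0,0,0,0,-0.43],[0.4,0,0,0,0,0,-0.43],[0.6,0,0,0,0,0,-0.43],[0.8,0,0,0,0,0,-0.43],[1.0,0,0,0,0,0,-0.43],[1.15,0,0,0,0,0,-0.43],[1.28,0,0,0,0,0,-0.43],[1.35,0,0,0,0,0,-0.43],[1.35,0,0,0,0,0,-0.43],[1.35,0,0,0,0,0,-0.43]]'; python3 w.py; python3 -m pendant '[[-0.3,0,-0.6,0,0,0,-0.43],[-0.8,0,-1.2,0,0,0,-0.43],[-1.7,0,-1.6,0,0,0,-0.43],[-2.4,0,-2.0,0,0,0,-0.43],[-2.4,0,-2.0,0,0,0,-0.43],[-2.4,0,-2.0,0,0,0,-0.43],[-2.4,0,-2.0,0,0,0,-0.43],[-2.4,0,-2.0,0,0,0,-0.43],[-2.4,0,-2.0,0,0,0,-0.43],[-2.4,0,-2.0,0,0,0,-0.43]]'; python3 w.py; python3 - <<'E'
from m import *
p,_=manip.camera('side');a=cv2.resize(p[190:260,240:340,::-1],None,fx=5,fy=5,interpolation=cv2.INTER_CUBIC)
t,_=manip.camera('top');b=cv2.resize(t[170:240,245:305,::-1],None,fx=5,fy=5,interpolation=cv2.INTER_CUBIC)
cv2.imwrite('pics/s7.png',np.hstack([a,b]))
E
```

```text
clock: 13.2
position: [0.5398, -0.0138, 0.0863]
ee_rot: [0.74, 0.673, -0.0, 0.0]
ft_force: [-0.1, 0.4, -0.6]
grip_width: 0.286
grasp_force: 0.0
13.2 tray [-0.0004  0.0866] z 0.0863 toolx deg in tray 90.0 F [-0.1  0.4 -0.6] w 0.28579184634942995
clock: 14.45
position: [0.5285, -0.1328, 0.1862]
ee_rot: [0.74, 0.673, -0.0, -0.0]
ft_force: [0.1, 0.1, 0.2]
grip_width: 0.281
grasp_force: 0.0
14.45 tray [-0.0003 -0.033 ] z 0.1862 toolx deg in tray 90.03 F [0.1 0.1 0.2] w 0.2813129809986479
```

View pics/s7.png

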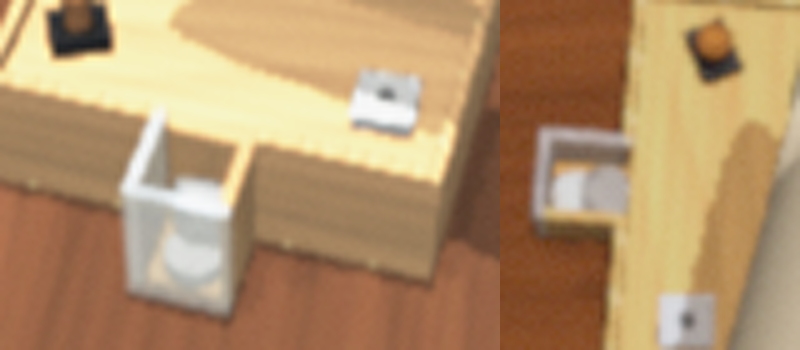

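All three pads seem to be in the slot, one at the far end and the others stacked towards the gate. I'll check their heights with the top depth.

```bash
python3 - <<'E'
from w import *
_,d=manip.camera('top')
c=manip.get_calibration('top');o=np.array(c['xyz'])
for v in range(196,220,2):
    r=[]
    for u in range(252,273,2):
        _,ra=ray('top',(u,v));r.append(int(1000*(o+ra*d[v,u])[2]) if d[v,u] else -1)
    print(v,r)
st()
E
```

```text
14.55 tray [-0.0004 -0.0331] z 0.1862 toolx deg in tray 90.02 F [-0.   0.5 -1.3] w 0.2847044368164707
196 [-5, 77, 80, 86, 87, 86, 85, -1, 0, 83, 69]
198 [5, 89, 70, 72, 80, 82, 84, 82, 87, 82, 66]
200 [-1, 88, 36, 39, 40, 38, 46, 47, 58, 56, 69]
202 [0, 83, 10, 7, 7, 9, 6, 7, 17, 21, 73]
204 [79, 74, 5, 6, 16, 41, 49, 48, 31, 0, 75]
206 [86, 67, 16, 20, 31, 52, 50, 49, 40, 38, 70]
208 [82, 59, 19, 15, 14, 47, 50, 44, 45, 25, 72]
210 [94, 48, 18, 10, 18, 49, 54, 48, 38, 31, 76]
212 [85, 83, 83, 79, 77, 86, 81, 85, 38, 0, 68]
214 [62, 66, 58, 72, 76, 79, 78, 78, 88, 67, 70]
216 [2, 19, 17, 18, 28, 27, 28, 29, 82, 69, 69]
218 [-4, -6, 1, 2, -5, 5, 2, 1, 85, 70, 71]
14.6 tray [-0.0003 -0.0331] z 0.1863 toolx deg in tray 90.02 F [-0.9 -0.2 -0.7] w 0.28425440282695075
```

```bash
python3 -c "
from workcell import manip
print(manip.hand_in())"
```

```text
the job is handed in; nothing more can be done
None
```

All three round pads went through the gate and were in the slot, the highest reading about 54 mm above the table, in the last camera check. The square pad and stamp looked unmoved, the arm was clear, and I handed the job in at 14.6 s; no verdict was shown.

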